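# Put the pH meter from the draining rest onto its charging cradle

## Robot

A 6-joint arm with a two-finger parallel gripper is mounted at the origin on the work surface. World frame = base frame: x ahead of the robot, y to its left, z up, the work surface at z = 0. Lengths are in m, angles in rad, forces in N, time in s.
With the tool pointing down it reaches from about 0.375 to 0.9 m from the base axis. Payload 3.1 kg.
Tool frame: the origin (TCP) lies between the finger pads, 19 mm behind the fingertips; this is the grasp point; z points along the fingers, y is the line along which they close (so a half turn about z gives the same grasp; the last joint's range is limited). The gripper opens to 87 mm and grips with 3 to 60 N. Pads are 19 mm wide; open, the fingers measure 117 mm over their backs; the gripper's body (75 mm by 190 mm) begins 51 mm behind the grasp point.
Start: joints at [1.004, 0.527, 1.433, -0, 1.181, -0.178], TCP at [0.237, 0.578, 0.241] pointing down, gripper open.
Joint ranges: [-3.08, 3.08], [-0.75, 2.2], [0.22, 2.44], [-1.43, 4.57], [0, 2.65], [-2.85, 2.85]. Speed limits (rad/s): [2.79, 2.79, 3.14, 3.14, 3.14, 3.14].

## Interface

Orientations are given as a unit quaternion [x, y, z, w].
In Python, from rig import robot gives the robot as it stands.
- The arm moves only by the shell command python3 -m jog 'ROWS' [FORCE]. ROWS is a JSON object of lists of equal length, an entry for each row: "dp": the shift along the tool's x, y, z in mm, a list of three; "delta_rot": the turn, a rotation vector about the tool's x, y, z in rad, a list of three; "gripper": the opening, from -1 (shut) to 1 (fully open). A call has 1 to 12 rows; each row is the pose to reach, as a shift and turn from the pose commanded when the call began, along the tool's axes at that moment; what a row does not reach only later rows make up. A row lasts 1/10 s, in which the tool goes at most 50 mm and 8.59 degrees, less where a joint would pass 70% of its speed; a pose out of reach is approached as far as the arm can. A call with a gripper value outside its range is refused whole. The fingers move at their own pace and stop on an object; FORCE is the grip in N (left out, the last holds). Time passes only in rows, so rows that repeat a pose let the fingers close. It gives the time, the measured TCP pose, the force, the opening and the grip force at its end, in the units of the state.
- robot.get_obs(): the state, without advancing time (a new reading comes with each control period).
- robot.camera(name): name is "side" or "top"; returns the picture (420x560x3 uint8, red, green, blue); there is no depth.
- robot.camera_model(name): a dict with "fx", "fy", "cx", "cy" (pixels), "xyz" and "orientation" of the camera in the world. Camera axes: x right, y down, z forward; pixel columns grow to the right and rows downward; lengths in m; the calibration is good to about 2 mm. A picture is of the moment at which its call begins. camera_model takes no time and is no camera call.
- robot.hand_in(): hands the job in; it is judged then, once.
Trained networks look in the newest picture that a camera, given by its name, has taken for a name from the list of things; names that differ only in an ending like _2 or _b are one class to them, and where a whole thing is asked for, a point or a joint stands for the part that bears it (a point fixed in the world has none). Each returns a list of dicts, best first, with "score" (0 to 1); they miss things now and then, are a little off and sometimes report something else, mostly with a low value. They report only what shows in the picture. A call takes as long as a camera call. They do not tell look-alikes from the thing itself.
- robot.search_frame(name, camera): "rect" ([left, top, right, bottom] in pixels, round what is visible of it).
The state is a dict: "time": time; "q": joint angles; "joint_velocities": joint speeds; "joint_torque": joint torques, N m; "position": TCP position; "tool_rot": TCP orientation; "ft_force": force on the tool from outside, world axes, zero at the start; "moment": the same for the moment, N m; "grip_width": finger opening in m; "grip_force": force on a finger pad.
Only numpy, scipy, OpenCV 4.12 (cv2) and the standard library are available. Lean on these libraries where they do the work, as an engineer would, in place of code of your own. Each camera call takes 0.05 s, during which the arm holds its last target. There are 200 camera calls.

## Task

Lift the pH meter out of the steel draining rest, where only its head can be gripped, lay it flat, display up, on the bare bench and let go of it. Then take it again by its narrow waist and lower it gently into the charging cradle, head between the wide cheeks and cap in the yoke, display up, so that it sits fully home at both ends; do not drop it or press it hard into the cradle. Leave the thermometer, the mould and the jug where they are.

Things in the scene. Friction and masses are not known exactly. Their poses are not given: they have to be found in the camera images.
- meter: handheld pH meter, white plastic, 170 mm long, 30 mm high, 160 g, starts display up in the rest. Origin: centre of its underside; x from head to cap, z up out of the display. Wide head with dark display: x -85 to -25 mm, 46 wide, z 0 to 30. Narrow waist: x -25 to 45, 26 wide, z 3 to 27. Round ribbed cap: x 45 to 85, 30 mm diameter, z 0 to 30. Balances near x -10 mm
- meter_head (a point): point on the meter's underside, under the middle of the head (meter x -55 mm); the head is 46 mm wide along meter y
- meter_waist (a point): centre of the meter's waist (meter x 12 mm, z 15 mm): a 26 mm wide grip, closing along meter y
- meter_cap (a point): point on the meter's underside, under the middle of the cap (meter x 65 mm)
- rest: draining rest, fixed slotted steel trough; origin at the centre of its foot on the bench. The meter lies in it along its x, underside 14 mm above the bench, on a 30 mm wide rail (x -84 to 96 mm). Walls 36 mm apart, 4 thick, 47 mm high enclose waist and cap (x -12 to 98, far end closed) with no room for fingers. The head's sides are free. Lift straight up
- cradle: charging cradle, fixed, grey plastic, 190 mm long; origin at the centre of its foot on the bench. The seated meter's origin is straight above it, axes along its axes, underside on floors 10 mm above the bench. Wide cheeks 52 mm apart cover the head's sides, x -81 to -31. Beside the waist, x -28 to 47, it is open down to a spine 20 wide, 8 high
- cradle_seat_head (a point): point on the cradle floor where the point under the meter's head belongs (cradle x -55, z 10 mm). All cradle walls are 34 mm above the bench, then flare outwards to 44 mm (6 mm of lead-in)
- cradle_seat_cap (a point): point on the cradle floor where the point under the meter's cap belongs (cradle x 65, z 10 mm), in the yoke: cheeks 36 mm apart, x 51 to 85. End stops inside at x -88 and 88 mm: 3 mm play all round the meter
- thermometer: bystander: a smaller stick thermometer lying on the bench, white handle 75 x 28 x 18 mm and thin steel stem, 190 mm long along its x; origin on the bench near the middle of its length
- mould: bystander: white cheese mould, an open cup 90 mm across and 70 mm high, origin at the centre of its foot
- jug: bystander: clear measuring jug 100 mm across, 140 mm high, with a handle; origin at the centre of its foot
There are look-alikes about, which are no part of the job. What is shaped like the meter but purple is not meant. What is shaped like the cradle but red is not meant.

How it is judged:
By the outcome, as a careful person would: the job done as asked, in the order asked, and still so for the second after the job is handed in, with the robot touching nothing.
It also fails if it takes over 62 s, if anything falls off the work surface, if the arm or the gripper's body presses on something with over 40 N, if the wrist force passes 120 N, or if a joint passes its speed limit or range.

## Working session

There is one attempt and no reset: what is moved stays moved. The work goes in short steps, Python scripts to look and compute and a shell command to move; the robot and the scene stay as the last step left them, time stands still between calls to the robot, and variables do not carry over. Pictures are saved under pics/ and viewed, at most 10 in all, crops included, and the job is handed in when it is done.

```bash
mkdir -p pics
python3 - <<'E'
from rig import robot
import cv2,numpy as np
for n in ("top","side"):
    im=robot.camera(n); cv2.imwrite(f"pics/{n}0.png",im[:,:,::-1]); m=robot.camera_model(n); print(n,m)
    for t in ("meter","rest","cradle","meter_head","meter_cap"):
        print(t,[(np.round(d["rect"]).tolist(),round(d["score"],2)) for d in robot.search_frame(t,n)][:4])
o=robot.get_obs();print(o["time"],o["position"],o["tool_rot"])
E
```

```text
top {'fx': 517.4286732749187, 'fy': 517.4286732749187, 'cx': 287.207236703757, 'cy': 207.5983809013666, 'xyz': array([ 0.47151052, -0.05361245,  1.31856699]), 'orientation': array([ 0.71136157, -0.70222166,  0.01993346, -0.02126281])}
meter [([154.0, 171.0, 188.0, 240.0], 0.94), ([128.0, 274.0, 197.0, 317.0], 0.62)]
rest [([159.0, 162.0, 202.0, 238.0], 0.8)]
cradle [([325.0, 185.0, 384.0, 264.0], 0.66), ([420.0, 185.0, 462.0, 267.0], 0.63)]
meter_head [([153.0, 172.0, 193.0, 234.0], 0.76), ([131.0, 275.0, 198.0, 318.0], 0.65)]
meter_cap [([131.0, 275.0, 196.0, 318.0], 0.87), ([154.0, 170.0, 190.0, 236.0], 0.55)]
side {'fx': 402.4789699040171, 'fy': 402.4789699040171, 'cx': 283.7813170553247, 'cy': 208.35413353787484, 'xyz': array([0.20078675, 0.46685729, 0.8229107 ]), 'orientation': array([-0.28458163,  0.89526421, -0.32836643,  0.09844174])}
meter [([186.0, 269.0, 238.0, 345.0], 0.93), ([275.0, 337.0, 304.0, 418.0], 0.93)]
rest [([174.0, 269.0, 240.0, 352.0], 0.91)]
cradle [([296.0, 174.0, 369.0, 216.0], 0.89), ([334.0, 132.0, 403.0, 170.0], 0.81), ([177.0, 267.0, 242.0, 351.0], 0.71)]
meter_head [([274.0, 343.0, 307.0, 418.0], 0.6), ([184.0, 272.0, 237.0, 347.0], 0.57)]
meter_cap [([184.0, 272.0, 236.0, 347.0], 0.7), ([276.0, 341.0, 303.0, 416.0], 0.56)]
0.6 [0.23685614 0.57832615 0.2412551 ] [ 1.93153299e-01  9.81168590e-01 -2.58074225e-05  4.56601052e-06]
```

View pics/top0.png

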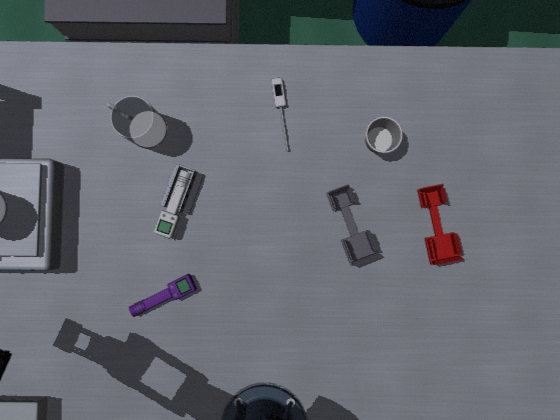

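View pics/side0.png

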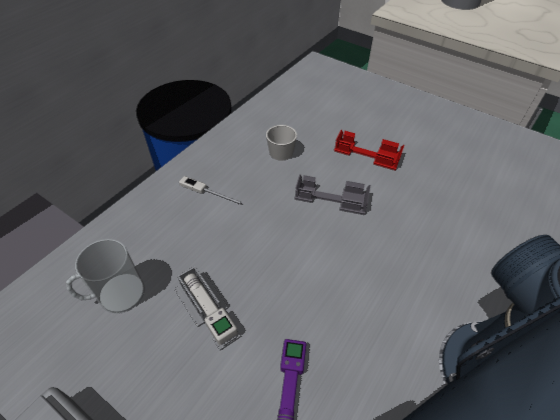

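The top picture shows the white meter in the rest at about (175,203), with its head at (168,227). The grey cradle is at about (355,225), with its wide end at (362,247) and yoke at (342,196). The purple and red ones are the look-alikes. Next I'll zoom in to measure.

Run:
```python
import cv2,numpy as np
t=cv2.imread("pics/top0.png")
def z(x0,y0,w,h,s):
    c=cv2.resize(t[y0:y0+h,x0:x0+w],None,fx=s,fy=s,interpolation=cv2.INTER_CUBIC)
    for i in range(0,w,10): cv2.putText(c,str(x0+i),(i*s,8),0,.3,(0,255,255),1); cv2.line(c,(i*s,10),(i*s,h*s),(0,255,255) if i%50==0 else (90,130,90),1)
    for i in range(0,h,10): cv2.putText(c,str(y0+i),(0,i*s+4),0,.3,(0,255,255),1); cv2.line(c,(20,i*s),(w*s,i*s),(90,130,90),1)
    return c
cv2.imwrite("pics/z0.png",np.hstack([z(145,155,60,92,6),z(320,178,70,92,6)]))
```

```text
(no output)
```

View pics/z0.png

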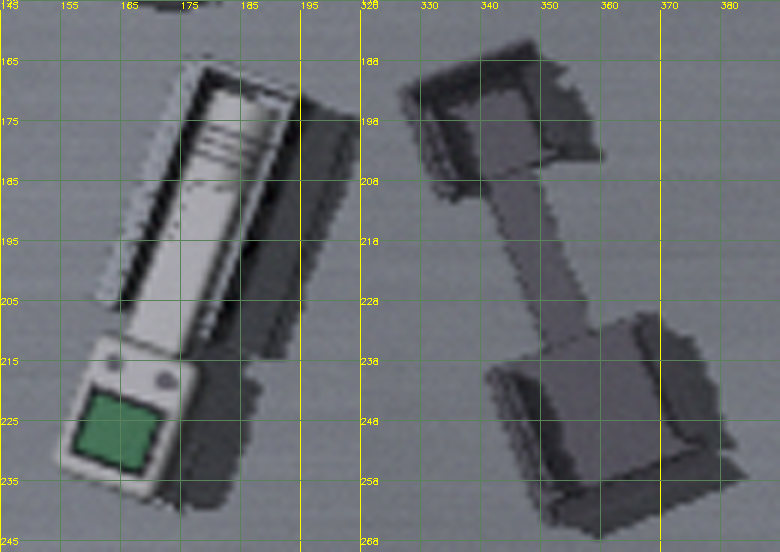

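```bash
cat > h.py <<'E'
import cv2,numpy as np
from rig import robot
from scipy.spatial.transform import Rotation as R
from scipy.optimize import least_squares
M={n:robot.camera_model(n) for n in ("top","side")}
def proj(n,P):
    m=M[n];c=R.from_quat(m["orientation"]).inv().apply(np.atleast_2d(P)-m["xyz"])
    return np.c_[m["fx"]*c[:,0]/c[:,2]+m["cx"],m["fy"]*c[:,1]/c[:,2]+m["cy"]]
def unproj(n,uv,z):
    m=M[n];uv=np.atleast_2d(uv);d=R.from_quat(m["orientation"]).apply(np.c_[(uv[:,0]-m["cx"])/m["fx"],(uv[:,1]-m["cy"])/m["fy"],np.ones(len(uv))])
    return m["xyz"]+d*((z-m["xyz"][2])/d[:,2])[:,None]
def place(p,P,z0=0):  # p=(x,y,yaw), P mm
    P=np.atleast_2d(P)/1000;c,s=np.cos(p[2]),np.sin(p[2])
    return np.c_[p[0]+c*P[:,0]-s*P[:,1],p[1]+s*P[:,0]+c*P[:,1],P[:,2]+z0]
def rect(x0,x1,w,z): return [(x0,-w/2,z),(x1,-w/2,z),(x1,w/2,z),(x0,w/2,z)]
CR=[rect(-28,47,20,8),rect(-88,-28,52,10),rect(47,88,36,10),rect(-81,-31,52,34),rect(51,85,36,34)]
ME=[rect(-85,-25,46,30),rect(-25,45,26,27),rect(45,85,30,15)]
RE=[rect(-12,94,36,47),rect(-12,98,44,47)]
def draw(n,im,box,s,items):
    x0,y0,w,h=box
    c=cv2.resize(im[y0:y0+h,x0:x0+w],None,fx=s,fy=s,interpolation=cv2.INTER_CUBIC)
    for p,z0,polys,col in items:
        for q in polys:
            uv=(proj(n,place(p,q,z0))-[x0,y0]+.5)*s
            cv2.polylines(c,[uv.astype(int)],True,col,1)
    return c
E
python3 - <<'E'
from h import *
t=cv2.imread("pics/top0.png");s=cv2.imread("pics/side0.png")
# meter in rest
H=np.array([[162.5,210.8],[177.8,215],[154.2,231.3],[170,238]])
W=unproj("top",H-.5,.044)[:,:2]
c=W.mean(0);tip=unproj("top",[[184.5,169.8]],.029)[0,:2]
d=(W[:2].mean(0)-W[2:].mean(0)); d2=tip-c
print("yaw",np.arctan2(d[1],d[0]),np.arctan2(d2[1],d2[0]),"len",np.linalg.norm(d),np.linalg.norm(d2))
yaw=np.arctan2(d2[1],d2[0]);u=np.array([np.cos(yaw),np.sin(yaw)])
m=np.r_[c+u*.055,yaw]
# cradle
L=unproj("top",np.array([[341.3,212.2],[350.8,236.7],[350,208],[358,232.2]])-.5,.008)[:,:2]
d=(L[0]+L[2]-L[1]-L[3]);yw=np.arctan2(d[1],d[0]);u=np.array([np.cos(yw),np.sin(yw)]);mid=L.mean(0)
f=unproj("top",[[365.3,255.5]],.010)[0,:2]
print("spine w",(L[2]-L[0])@[u[1],-u[0]], "len",np.linalg.norm(d)/2)
cr=np.r_[mid+u*((f-mid)@u+.088),yw]
print("meter",m,"cradle",cr)
for n,im,b1,b2 in (("top",t,(145,155,62,95),(320,178,70,95)),("side",s,(170,260,75,95),(288,165,90,60))):
    k=[(m,.014,ME,(0,0,255)),(m,0,RE,(255,255,0))]
    a=draw(n,im,b1,5,k);b=draw(n,im,b2,5,[(cr,0,CR,(0,255,255))])
    h=max(a.shape[0],b.shape[0]);pad=lambda x:cv2.copyMakeBorder(x,0,h-x.shape[0],0,0,0)
    cv2.imwrite(f"pics/ov_{n}.png",np.hstack([pad(a)[:600],pad(b)[:600]])[:, :800])
E
```

```text
yaw -0.3296135968411084 -0.2894874249150723 len 0.056891336643338106 0.14088174174477672
spine w 0.024416829404928026 len 0.06539117810822982
meter [ 0.55604129  0.23261179 -0.28948742] cradle [ 0.50920811 -0.21070061  0.35162538]
```

View pics/ov_top.png

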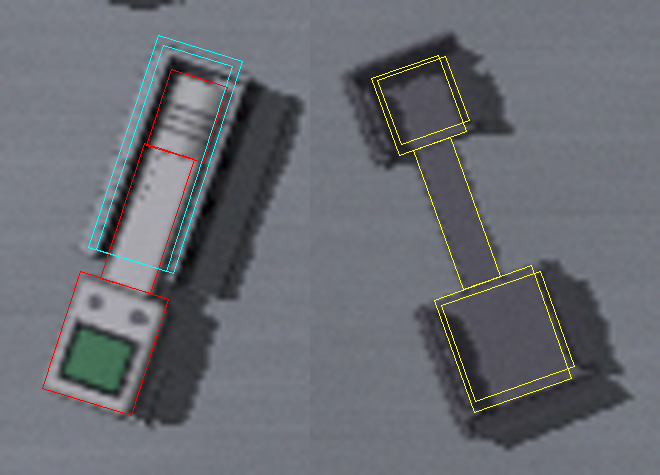

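View pics/ov_side.png

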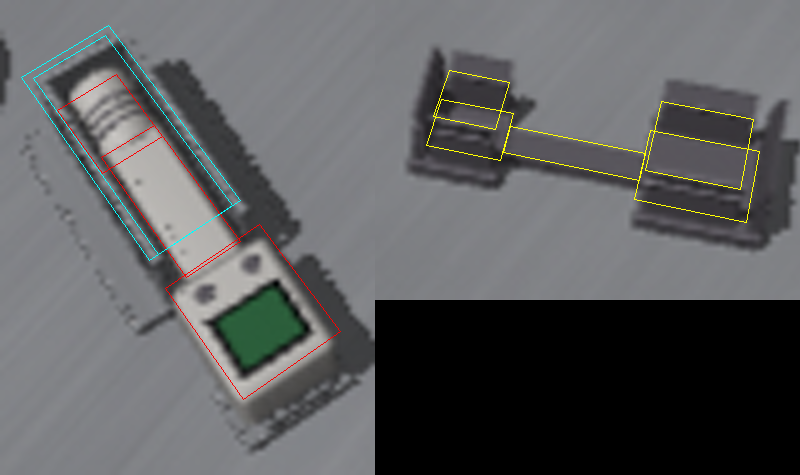

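The cradle wireframe fits in both views. The meter's head box fits too, with the yaw slightly understated, so I'll use -0.305. Next I'll compute the moves.

```bash
cat >> h.py <<'E'
def go(x,y,z,yaw=None):
    """print dp (mm) and turn in tool axes to world TCP x,y,z; yaw = tool-x angle mod pi"""
    o=robot.get_obs();r=R.from_quat(o["tool_rot"]);X=r.as_matrix()[:,0]
    dp=r.inv().apply(np.array([x,y,z])-o["position"])*1000
    a=np.arctan2(X[1],X[0]);t=0 if yaw is None else (yaw-a+np.pi/2)%np.pi-np.pi/2
    target=R.from_rotvec([0,0,a+t])*R.from_matrix(np.diag([1,-1,-1]))
    print("dp",np.round(dp,1),"rot",np.round((r.inv()*target).as_rotvec(),4),"t",round(o["time"],2),"q",np.round(o["q"],2))
E
python3 -c "
from h import *
go(.5195,.2432,.12,-.305)"
```

```text
dp [-388.6 -203.   121.3] rot [-0.      0.     -0.0837] t 0.6 q [ 1.    0.53  1.43 -0.    1.18 -0.18]
```

```bash
python3 -m jog '{"dp":[[-388.6,-203,121.3],[-388.6,-203,121.3],[-388.6,-203,121.3],[-388.6,-203,121.3],[-388.6,-203,121.3],[-388.6,-203,121.3],[-388.6,-203,121.3],[-388.6,-203,121.3],[-388.6,-203,121.3],[-388.6,-203,121.3],[-388.6,-203,121.3],[-388.6,-203,121.3]],"delta_rot":[[0,0,-0.0837],[0,0,-0.0837],[0,0,-0.0837],[0,0,-0.0837],[0,0,-0.0837],[0,0,-0.0837],[0,0,-0.0837],[0,0,-0.0837],[0,0,-0.0837],[0,0,-0.0837],[0,0,-0.0837],[0,0,-0.0837]],"gripper":[1,1,1,1,1,1,1,1,1,1,1,1]}' 40
python3 - <<'E'
from h import *
go(.5195,.2432,.12,-.305);go(.5195,.2432,.036,-.305)
for n in ("top","side"): cv2.imwrite(f"pics/{n}1.png",robot.camera(n)[:,:,::-1])
o=robot.get_obs()["position"];print(o,proj("top",[o]),proj("side",[o]))
a=cv2.imread("pics/top1.png")[140:260,120:230];b=cv2.imread("pics/side1.png")[220:370,140:280]
a=cv2.resize(a,(400,436));b=cv2.resize(b,(400,429))
cv2.imwrite("pics/c1.png",np.hstack([a[:429],b]))
E
```

```text
time: 1.8
position: [0.5188, 0.2438, 0.1201]
tool_rot: [0.152, 0.988, 0.0, -0.0]
ft_force: [0.0, 0.6, 1.0]
grip_width: 0.0872
grip_force: 0.0
dp [-0.9 -0.3  0.1] rot [ 0.     -0.0008  0.0001] t 1.8 q [ 0.24  0.62  1.67  0.    0.85 -1.02]
dp [-0.9 -0.3 84.1] rot [ 0.     -0.0008  0.0001] t 1.8 q [ 0.24  0.62  1.67  0.    0.85 -1.02]
[0.51846233 0.24453382 0.12041488] [[159.64858488 215.8306004 ]] [[210.76538178 298.50013663]]
```

View pics/c1.png

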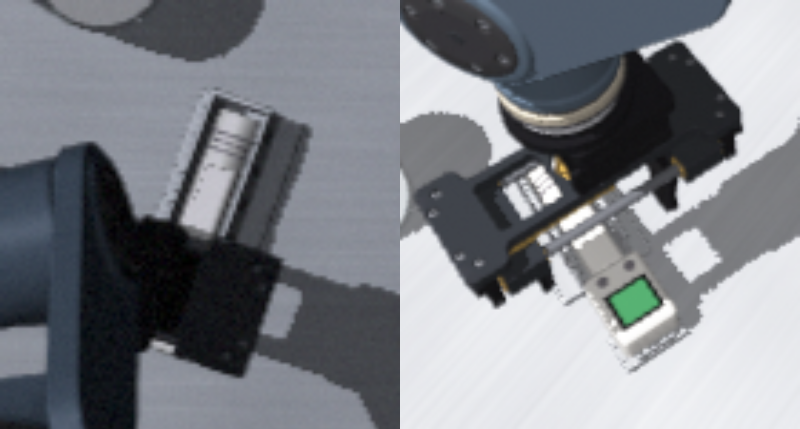

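The gripper straddles the head and lines up with the meter in both views. I'll go down and close.

```bash
python3 -m jog '{"dp":[[-0.9,-0.3,40],[-0.9,-0.3,70],[-0.9,-0.3,84],[-0.9,-0.3,84],[-0.9,-0.3,84],[-0.9,-0.3,84],[-0.9,-0.3,84],[-0.9,-0.3,84],[-0.9,-0.3,84],[-0.9,-0.3,84],[-0.9,-0.3,84],[-0.9,-0.3,84]],"delta_rot":[[0,0,0],[0,0,0],[0,0,0],[0,0,0],[0,0,0],[0,0,0],[0,0,0],[0,0,0],[0,0,0],[0,0,0],[0,0,0],[0,0,0]],"gripper":[1,1,1,1,-1,-1,-1,-1,-1,-1,-1,-1]}' 40; python3 -c "
from h import *
go(.5195,.2432,.12,-.305)"
```

```text
time: 3.1
position: [0.5205, 0.2426, 0.0362]
tool_rot: [0.152, 0.988, 0.0, 0.0]
ft_force: [0.3, -0.3, 3.3]
grip_width: 0.0455
grip_force: 39.8
dp [  1.1   0.3 -83.8] rot [ 0.0001  0.0004 -0.0001] t 3.1 q [ 0.24  0.76  1.7  -0.    0.68 -1.02]
```

```bash
python3 -m jog '{"dp":[[0,0,-3],[0,0,-10],[0,0,-20],[0,0,-35],[0,0,-50],[0,0,-70],[0,0,-90],[0,0,-100],[0,0,-100],[0,0,-100]],"delta_rot":[[0,0,0],[0,0,0],[0,0,0],[0,0,0],[0,0,0],[0,0,0],[0,0,0],[0,0,0],[0,0,0],[0,0,0]],"gripper":[-1,-1,-1,-1,-1,-1,-1,-1,-1,-1]}' 40; python3 -c "
from h import *
go(.47,.02,.12,.3516)"
```

```text
time: 4.1
position: [0.5199, 0.2425, 0.1358]
tool_rot: [0.152, 0.988, -0.0, -0.0]
ft_force: [0.4, -0.3, -1.5]
grip_width: 0.0456
grip_force: 39.8
dp [ -19.2 -227.3   15.9] rot [-1.000e-04 -5.000e-04 -6.567e-01] t 4.1 q [ 0.24  0.6   1.66 -0.    0.88 -1.02]
```

```bash
python3 -m jog '{"dp":[[-3,-35,0],[-6,-70,3],[-9,-105,6],[-12,-140,9],[-15,-175,12],[-17,-205,14],[-19.2,-227.3,15.9],[-19.2,-227.3,15.9],[-19.2,-227.3,15.9],[-19.2,-227.3,15.9]],"delta_rot":[[0,0,-0.1],[0,0,-0.2],[0,0,-0.3],[0,0,-0.4],[0,0,-0.5],[0,0,-0.6],[0,0,-0.657],[0,0,-0.657],[0,0,-0.657],[0,0,-0.657]],"gripper":[-1,-1,-1,-1,-1,-1,-1,-1,-1,-1]}' 40
python3 - <<'E'
from h import *
go(.47,.02,.024,.3516)
im=robot.camera("side");cv2.imwrite("pics/side2.png",im[:,:,::-1])
o=robot.get_obs()["position"];u,v=proj("side",[o])[0].astype(int)
x0,y0=max(u-100,0),max(v-75,0);cv2.imwrite("pics/c2.png",cv2.resize(im[y0:y0+150,x0:x0+200,::-1],None,fx=4,fy=4))
E
```

```text
time: 5.1
position: [0.4703, 0.0207, 0.1197]
tool_rot: [-0.175, 0.985, 0.0, -0.0]
ft_force: [0.4, -0.2, -0.4]
grip_width: 0.0458
grip_force: 39.8
dp [ 0.4 -0.7 95.7] rot [ 0.0006 -0.0005  0.0003] t 5.1 q [-0.19  0.53  1.92  0.    0.69 -2.12]
```

View pics/c2.png

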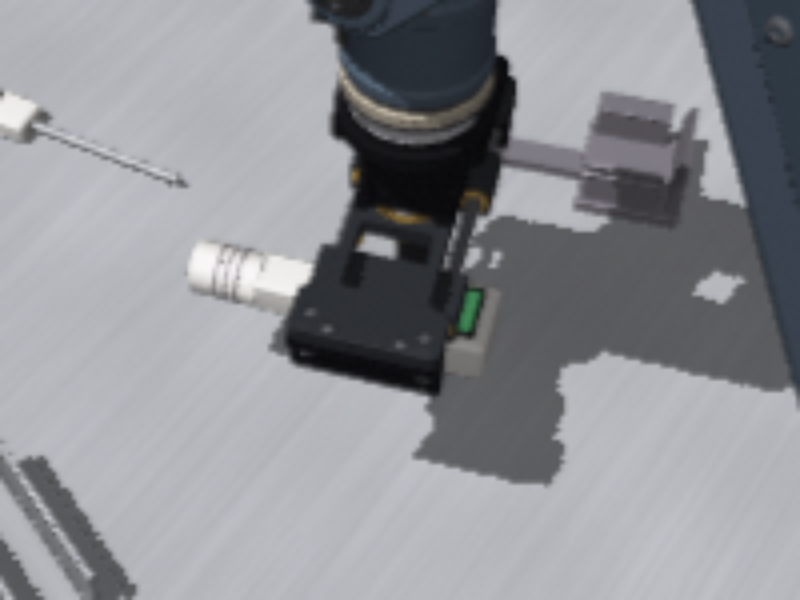

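The head is held and the meter is level, cap to the left at about crop (215,270). I'll lower it to the bench.

```bash
python3 -m jog '{"dp":[[0,0,30],[0,0,55],[0,0,75],[0,0,86],[0,0,91],[0,0,94],[0,0,95.7],[0,0,95.7]],"delta_rot":[[0,0,0],[0,0,0],[0,0,0],[0,0,0],[0,0,0],[0,0,0],[0,0,0],[0,0,0]],"gripper":[-1,-1,-1,-1,-1,-1,-1,-1]}' 40; python3 -m jog '{"dp":[[0,0,0.7],[0,0,1.3],[0,0,1.3]],"delta_rot":[[0,0,0],[0,0,0],[0,0,0]],"gripper":[-1,-1,-1]}' 40
```

```text
time: 5.95
position: [0.4707, 0.0201, 0.0248]
tool_rot: [-0.175, 0.985, -0.0, 0.001]
ft_force: [0.3, 0.7, -1.3]
grip_width: 0.046
grip_force: 39.8
time: 6.25
position: [0.4705, 0.02, 0.0233]
tool_rot: [-0.175, 0.985, -0.0, 0.0]
ft_force: [0.1, 0.4, -1.1]
grip_width: 0.0456
grip_force: 39.8
```

```bash
python3 -m jog '{"dp":[[0,0,0.5],[0,0,1],[0,0,1.3],[0,0,1.3]],"delta_rot":[[0,0,0],[0,0,0],[0,0,0],[0,0,0]],"gripper":[-1,-1,-1,-1]}' 40
```

```text
time: 6.65
position: [0.4704, 0.02, 0.0222]
tool_rot: [-0.175, 0.985, -0.0, 0.0]
ft_force: [-0.3, -0.9, 5.1]
grip_width: 0.0456
grip_force: 39.8
```

Contact. I'll release, rise straight up, and look.

```bash
python3 -m jog '{"dp":[[0,0,0],[0,0,0],[0,0,0],[0,0,0],[0,0,0],[0,0,-20],[0,0,-50],[0,0,-80],[0,0,-100],[0,0,-100]],"delta_rot":[[0,0,0],[0,0,0],[0,0,0],[0,0,0],[0,0,0],[0,0,0],[0,0,0],[0,0,0],[0,0,0],[0,0,0]],"gripper":[0.1,0.3,0.6,0.8,1,1,1,1,1,1]}' 40
python3 - <<'E'
from h import *
yaw=.3516;g=np.array([.4705,.0200]);m=np.r_[g+.038*np.array([np.cos(yaw),np.sin(yaw)]),yaw]
cs=[]
for n in ("side","top"):
    im=robot.camera(n)[:,:,::-1].copy();cv2.imwrite(f"pics/{n}3.png",im)
    u,v=proj(n,[[m[0],m[1],.02]])[0].astype(int);b=(u-50,v-50,100,100)
    cs.append(draw(n,im,b,4,[(m,0,ME,(0,0,255))]))
cv2.imwrite("pics/c3.png",np.hstack(cs))
E
```

```text
time: 7.65
position: [0.472, 0.0198, 0.1241]
tool_rot: [-0.175, 0.985, -0.001, 0.003]
ft_force: [0.3, 0.7, 0.5]
grip_width: 0.0867
grip_force: 0.0
```

View pics/c3.png

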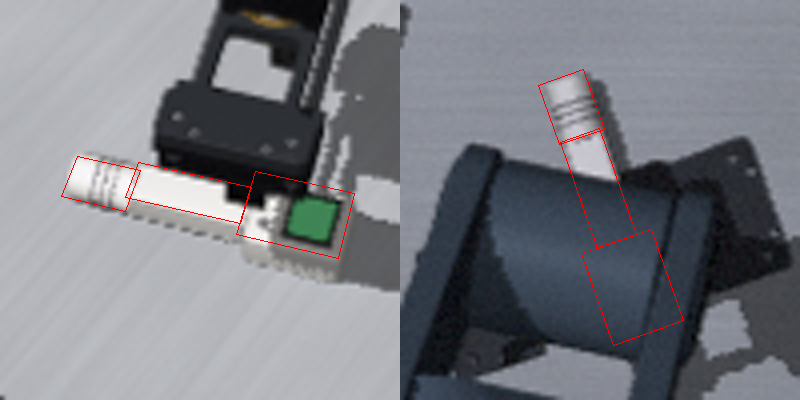

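The meter lies flat, display up, and matches the wireframe to within about a pixel. Now I'll take the waist near the balance point.

```bash
python3 -c "
from h import *
go(.5062,.0331,.022,.3516)"
```

```text
dp [-38.2  -0.1  99.8] rot [-0.0003  0.0005  0.0003] t 7.75 q [-0.2   0.53  1.92 -0.    0.69 -2.12]
```

```bash
python3 -m jog '{"dp":[[-30,0,0],[-38.2,0,20],[-38.2,0,50],[-38.2,0,80],[-38.2,0,95],[-38.2,0,99.5],[-38.2,0,99.5],[-38.2,0,99.5],[-38.2,0,99.5],[-38.2,0,99.5],[-38.2,0,99.5],[-38.2,0,99.5]],"delta_rot":[[0,0,0],[0,0,0],[0,0,0],[0,0,0],[0,0,0],[0,0,0],[0,0,0],[0,0,0],[0,0,0],[0,0,0],[0,0,0],[0,0,0]],"gripper":[1,1,1,1,1,1,0.5,0,-0.3,-0.5,-1,-1]}' 30;python3 -m jog '{"dp":[[0,0,0],[0,0,0],[0,0,0],[0,0,-5],[0,0,-20],[0,0,-45],[0,0,-70],[0,0,-80],[0,0,-80]],"delta_rot":[[0,0,0],[0,0,0],[0,0,0],[0,0,0],[0,0,0],[0,0,0],[0,0,0],[0,0,0],[0,0,0]],"gripper":[-1,-1,-1,-1,-1,-1,-1,-1,-1]}' 30; python3 -c "
from h import *
go(.5092,-.2107,.1,.3516)"
```

```text
time: 8.95
position: [0.5064, 0.0332, 0.0226]
tool_rot: [-0.175, 0.985, -0.0, 0.0]
ft_force: [-0.1, -0.1, 0.3]
grip_width: 0.0465
grip_force: 0.0
time: 9.85
position: [0.507, 0.0332, 0.1035]
tool_rot: [-0.175, 0.985, -0.001, 0.002]
ft_force: [0.2, -0.4, -1.6]
grip_width: 0.0257
grip_force: 30.0
dp [  82.  -229.7    3.7] rot [-0.0015  0.0028  0.0003] t 9.85 q [-0.15  0.59  1.84  0.    0.7  -2.08]
```

```bash
python3 -m jog '{"dp":[[12,-34,0],[24,-68,1],[36,-102,1],[48,-136,2],[60,-170,3],[72,-204,3],[82,-229.7,3.7],[82,-229.7,3.7],[82,-229.7,3.7],[82,-229.7,3.7]],"delta_rot":[[0,0,0],[0,0,0],[0,0,0],[0,0,0],[0,0,0],[0,0,0],[0,0,0],[0,0,0],[0,0,0],[0,0,0]],"gripper":[-1,-1,-1,-1,-1,-1,-1,-1,-1,-1]}' 30
python3 - <<'E'
from h import *
cr=np.array([.50921,-.21070,.3516])
go(cr[0],cr[1],.06,cr[2])
o=robot.get_obs();p=o["position"];X=R.from_quat(o["tool_rot"]).as_matrix()[:,0];yaw=np.arctan(X[1]/X[0]);m=np.r_[p[:2],yaw];z0=p[2]-.022
cs=[]
for n in ("side","top"):
    im=robot.camera(n)[:,:,::-1].copy();cv2.imwrite(f"pics/{n}4.png",im)
    u,v=proj(n,[[m[0],m[1],.05]])[0].astype(int);b=(u-50,v-50,100,110)
    cs.append(draw(n,im,b,4,[(m,z0,ME,(0,0,255)),(cr,0,CR,(0,255,255))]))
cv2.imwrite("pics/c4.png",np.hstack(cs))
E
```

```text
time: 10.85
position: [0.5073, -0.2091, 0.0976]
tool_rot: [-0.175, 0.985, 0.001, -0.001]
ft_force: [0.6, -1.0, -1.4]
grip_width: 0.026
grip_force: 30.0
dp [-1.3 -2.2 37.6] rot [ 0.0028 -0.0017  0.0007] t 10.85 q [-0.59  0.64  1.74  0.    0.77 -2.52]
```

View pics/c4.png

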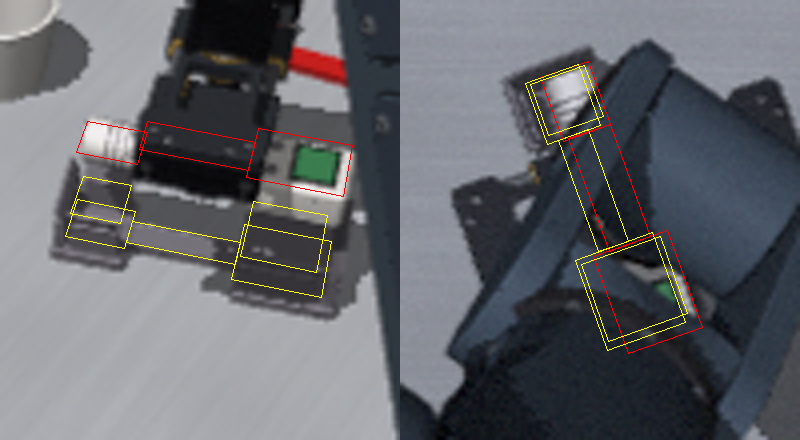

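The meter hangs level over the cradle, and the side fit is good: cap at crop (110,140), head at (315,165). In the top view the cap may sit slightly left of the prediction, so I'll measure it numerically.

Run:
```python
from h import *
cr=np.array([.50921,-.21070,.3516])
go(cr[0],cr[1],.06,cr[2])
o=robot.get_obs();p=o["position"];X=R.from_quat(o["tool_rot"]).as_matrix()[:,0];m=np.r_[p[:2],np.arctan(X[1]/X[0])];z0=p[2]-.022
print(p,m[2],o["ft_force"])
for n in ("top","side"):
    im=robot.camera(n);g=im.min(2)  # white only
    c=proj(n,place(m,[[65,0,15]],z0))[0].astype(int);x0,y0=c-25
    w=g[y0:y0+50,x0:x0+50];mk=(w>150).astype(np.uint8)
    k,lab,st,cen=cv2.connectedComponentsWithStats(mk);i=lab[25,25];ys,xs=np.where(lab==i)
    print(n,"blob",st[i].tolist(),i)
    P=unproj(n,np.c_[xs+x0,ys+y0],z0+.015 if n=="top" else z0+.02);c_,s_=np.cos(m[2]),np.sin(m[2])
    d=P[:,:2]-m[:2];a=(d@[c_,s_])*1e3;l=(d@[-s_,c_])*1e3
    print(" along",np.percentile(a,[0,1,50,99,100]).round(1),"lat",np.percentile(l,[0,1,50,99,100]).round(1))
    for r in range(5,45,3): print(' '.join(f'{v:3d}' for v in w[r,8:42]))
```

```text
dp [-0.7 -2.1 38.1] rot [ 0.0016 -0.001   0.0018] t 10.95 q [-0.59  0.64  1.74  0.    0.77 -2.52]
[ 0.5078715  -0.20904867  0.098072  ] 0.3534486356661206 [ 9.55045215e-01 -1.35930515e-04 -2.24129686e+00]
top blob [0, 0, 50, 50, 2412] 0
 along [ -6.2   1.6  66.8 134.2 142.7] lat [-73.8 -65.8   0.7  67.9  75.8]
148 149 146 148 145 150 148 150 146 147 145 148 143 146 148 146 147 147 144 146 145 145 142 142 145 144 143 142 142 141 138 140 141 141
146 150 150 148 150 150 148 146 147 146 147 146 145 147 146 144 145 146 146 148 144 147 143 144 142 143 143 145 145 143 146 143 145 143
143 145 145 143 147 143 143 141 142 144 146 145 141 142 144 143 138 142 142 140 141 144 142 142 142 141 141 144 143 141 138 139 143 137
147 146 146 147 150 146 143 143 145 145 142 144 143 137 122 117  93  80  70  54  53  56  98 145 144 144 144 144 143 132  79  45  42  46
146 144 144 144 145 140 125 118  97  79  70  54  48  54  49  48  42  43  46  62  92  84  78  79  76  77  83  62  33  37  49  53  46  47
107 100  74  55  55  46  50  46  46  42  38  72 137 191 199 205 208 209 195 179 161 133 100  73  57  26  26 
[... 2427 characters left out ...]
  10   7  11  14  17
166 166 166 166 166 165 137  89  64  64 145 128 109 109 109 109 105  76  61  61  55  56  45  23  10  21  28  25  13   8   9   8   8   7
166 166 166 166 166 139  89  63  61  52 120  93  77  88  98 114 122  84  58  59  60  61  61  99 131 117  91  75  59  53  34  22  16  13
167 167 168 168 155 102  65  61  49  43  49  66  73  74  74  74  74  61  53  51  51  51  48  76  84  84  84  84  84  85 145 160 159 159
168 168 167 155 107  68  61  54  41  50  55  65  96 104  93  88  82  78  77  60  50  52  47  53  66  79  84  85  84  84  82  82  84  83
167 166 166 155 106  68  57  61  63 100 109 130 136 132 130 124 120 118 116 116 114 112 115  79  77  82  83  81  82  83  84  83  83  83
```

```bash
cat > fit.py <<'E'
from h import *
def capshift(z_off=.022,thr=None):
    o=robot.get_obs();p=o["position"];X=R.from_quat(o["tool_rot"]).as_matrix()[:,0];m=np.r_[p[:2],np.arctan(X[1]/X[0])];z0=p[2]-z_off
    print("tcp",p.round(4),m[2].round(4))
    th=np.linspace(0,2*np.pi,60);S=8
    cyl=np.array([[x,15*np.cos(t),15+15*np.sin(t)] for x in (45,85) for t in th])
    for n in ("top","side"):
        g=robot.camera(n).min(2).astype(np.float32)
        h=cv2.convexHull(proj(n,place(m,cyl,z0)).astype(np.float32))[:,0]
        x0,y0=h.min(0).astype(int)-8;W,H=(h.max(0)-h.min(0)).astype(int)+17
        c=cv2.resize(g[y0:y0+H,x0:x0+W],None,fx=S,fy=S,interpolation=cv2.INTER_CUBIC)
        poly=((h-[x0,y0]+.5)*S)
        tip=proj(n,place(m,[[85,0,15],[45,0,15]],z0));ax=tip[0]-tip[1];ax/=np.linalg.norm(ax);pe=np.array([-ax[1],ax[0]])
        def prof(base,dirn,r): # brightness profile about base (px)
            q=(base+np.outer(r,dirn)-[x0,y0]+.5)*S;q=np.clip(q,0,np.array(c.shape[::-1])-1).astype(int);return c[q[:,1],q[:,0]]
        r=np.arange(-8,8.1,.5);rel=(h-tip[0])
        print(n,"hull along",(rel@ax).min().round(1),(rel@ax).max().round(1),"perp",(rel@pe).min().round(1),(rel@pe).max().round(1),"ax",ax.round(2),"pe",pe.round(2))
        print("  r   ",r[::2].astype(int).tolist())
        for k in (-2,-4,-6,-8): print("  perp at",k,prof(tip[0]+k*ax,pe,r).astype(int)[::1].tolist())
        for k in (-2,0,2): print("  along at",k,prof(tip[0]+k*pe,ax,r).astype(int).tolist())
E
python3 -c "
from fit import *
capshift()"
```

```text
tcp [ 0.5083 -0.2094  0.0984] 0.3535
top hull along -16.9 0.3 perp -6.3 6.4 ax [-0.34 -0.94] pe [ 0.94 -0.34]
  r    [-8, -7, -6, -5, -4, -3, -2, -1, 0, 1, 2, 3, 4, 5, 6, 7, 8]
  perp at -2 [53, 49, 47, 60, 76, 107, 131, 153, 167, 181, 192, 198, 199, 193, 204, 214, 220, 214, 196, 189, 193, 196, 198, 188, 162, 150, 132, 122, 105, 83, 72, 72, 76]
  perp at -4 [105, 99, 97, 104, 116, 126, 141, 158, 173, 180, 187, 194, 203, 207, 209, 209, 209, 210, 209, 208, 202, 195, 188, 182, 173, 156, 142, 126, 111, 90, 82, 78, 78]
  perp at -6 [62, 77, 102, 111, 119, 133, 152, 168, 175, 185, 191, 198, 203, 211, 212, 210, 207, 207, 211, 209, 204, 195, 188, 178, 171, 162, 146, 124, 98, 83, 58, 45, 35]
  perp at -8 [59, 73, 90, 94, 84, 88, 96, 113, 120, 128, 133, 147, 152, 155, 151, 143, 147, 161, 161, 160, 144, 113, 96, 98, 89, 70, 50, 43, 30, 33, 39, 37, 35]
  along at -2 [152, 150, 167, 192, 203, 205, 205, 203, 203, 202, 199, 205, 199, 156, 97, 49, 46, 45, 49, 54, 61, 83, 107, 129, 139, 144, 145, 144, 143, 142, 143, 143, 145]
  along at 0 [147, 162, 192, 209, 207, 208, 208, 208, 209, 208, 209, 210, 2
[... 952 characters left out ...]
 -8 [84, 97, 91, 70, 66, 75, 91, 109, 136, 157, 177, 182, 191, 192, 195, 195, 210, 224, 233, 226, 223, 220, 215, 210, 205, 194, 182, 161, 146, 153, 165, 168, 169]
  along at -2 [191, 184, 155, 150, 168, 190, 198, 199, 199, 199, 201, 197, 197, 194, 192, 182, 172, 165, 164, 166, 165, 165, 165, 165, 164, 164, 164, 164, 163, 163, 163, 164, 164]
  along at 0 [210, 223, 206, 189, 197, 226, 238, 233, 231, 232, 231, 232, 232, 229, 208, 184, 169, 167, 164, 164, 164, 164, 163, 163, 163, 163, 163, 163, 163, 165, 166, 166, 165]
  along at 2 [223, 217, 204, 202, 215, 230, 237, 240, 238, 238, 238, 239, 238, 238, 228, 192, 164, 152, 164, 165, 163, 162, 163, 164, 164, 164, 164, 165, 165, 166, 166, 165, 165]
```

Run:
```python
from h import *
cr=np.array([.50921,-.21070,.3516]);u=np.array([np.cos(cr[2]),np.sin(cr[2])]);v=np.array([-u[1],u[0]])
g=cv2.imread("pics/top0.png").min(2).astype(np.float32);gs=cv2.imread("pics/side0.png").min(2).astype(np.float32)
def line(n,im,a,l,z):
    P=np.array([[x,l,z] for x in a]);q=proj(n,place(cr,P));return cv2.remap(im,q[:,:1].astype(np.float32),q[:,1:].astype(np.float32),cv2.INTER_LINEAR)[:,0].astype(int)
a=np.arange(76,112,2)
print(a.tolist())
for l in (-8,0,8): print("top cap z44",line("top",g,a,l,44).tolist());
for l in (-8,0,8): print("side cap z44",line("side",gs,a,l,44).tolist())
for l in (-8,0,8): print("side cap z10",line("side",gs,a,l,10).tolist())
b=-a;
for l in (-15,0,15): print("top head z10",line("top",g,b,l,10).tolist(),"z44",line("top",g,b,l,44).tolist())
for l in (-15,0,15): print("side head z10",line("side",gs,b,l,10).tolist(),"z44",line("side",gs,b,l,44).tolist())
w=np.arange(-22,23,2);print(w.tolist())
for x in (-20,0,20,35): print("spine",[line(n,i,[x],y,8)[0] for n,i in (("top",g),) for y in w],[line("side",gs,[x],y,8)[0] for y in w])
```

```text
[76, 78, 80, 82, 84, 86, 88, 90, 92, 94, 96, 98, 100, 102, 104, 106, 108, 110]
top cap z44 [80, 58, 41, 42, 37, 33, 37, 40, 48, 76, 99, 111, 111, 112, 113, 115, 116, 116]
top cap z44 [81, 72, 53, 41, 38, 36, 38, 37, 48, 76, 102, 115, 113, 112, 112, 112, 115, 116]
top cap z44 [72, 54, 41, 37, 29, 29, 35, 37, 51, 74, 101, 113, 115, 114, 114, 115, 112, 115]
side cap z44 [76, 78, 85, 93, 101, 64, 48, 44, 51, 79, 106, 125, 126, 126, 126, 126, 126, 125]
side cap z44 [54, 57, 63, 71, 54, 44, 44, 45, 57, 78, 107, 122, 126, 126, 126, 126, 126, 126]
side cap z44 [48, 44, 36, 33, 34, 37, 43, 48, 61, 86, 111, 123, 126, 126, 126, 126, 126, 126]
side cap z10 [88, 86, 77, 57, 51, 49, 44, 44, 44, 45, 47, 62, 85, 113, 124, 128, 128, 128]
side cap z10 [55, 61, 63, 66, 63, 47, 44, 47, 44, 47, 58, 75, 101, 116, 126, 126, 127, 127]
side cap z10 [51, 57, 65, 71, 69, 58, 46, 34, 51, 62, 75, 95, 114, 126, 126, 126, 127, 128]
top head z10 [80, 78, 81, 81, 81, 81, 66, 51, 53, 55, 54, 56, 60, 58, 56, 56, 62, 97] z44 [82, 81, 80, 83, 74, 55, 45, 53, 58, 59, 61, 60, 57, 57, 64, 94, 111, 114]
top head z10 [81, 79
[... 2903 characters left out ...]
p.int64(111), np.int64(126)]
spine [np.int64(111), np.int64(110), np.int64(110), np.int64(112), np.int64(105), np.int64(80), np.int64(73), np.int64(78), np.int64(82), np.int64(82), np.int64(81), np.int64(81), np.int64(82), np.int64(82), np.int64(83), np.int64(78), np.int64(72), np.int64(97), np.int64(109), np.int64(114), np.int64(113), np.int64(112), np.int64(114)] [np.int64(126), np.int64(127), np.int64(126), np.int64(125), np.int64(124), np.int64(121), np.int64(114), np.int64(104), np.int64(91), np.int64(85), np.int64(85), np.int64(85), np.int64(85), np.int64(85), np.int64(84), np.int64(81), np.int64(76), np.int64(65), np.int64(53), np.int64(65), np.int64(77), np.int64(105), np.int64(129)]
```

The meter sits about 3 mm toward the head relative to the TCP, and both cameras agree. The cradle pose is confirmed. I'll correct for this and descend.

```bash
python3 -c "
from h import *
go(.5115,-.2098,.07,.352)"
```

```text
dp [-2.9 -1.  28.6] rot [ 0.0001 -0.0001  0.0011] t 11.15 q [-0.59  0.64  1.74  0.    0.77 -2.52]
```

```bash
python3 -m jog '{"dp":[[-2.9,-1,8],[-2.9,-1,18],[-2.9,-1,25],[-2.9,-1,28.6],[-2.9,-1,28.6],[-2.9,-1,28.6],[-2.9,-1,28.6]],"delta_rot":[[0,0,0],[0,0,0],[0,0,0],[0,0,0],[0,0,0],[0,0,0],[0,0,0]],"gripper":[-1,-1,-1,-1,-1,-1,-1]}' 30; python3 -c "
from fit import *
capshift()
go(.5115,-.2098,.045,.352)"
```

```text
time: 11.85
position: [0.5116, -0.2108, 0.0702]
tool_rot: [-0.175, 0.985, -0.0, 0.0]
ft_force: [0.6, 0.3, -1.6]
grip_width: 0.0257
grip_force: 30.0
tcp [ 0.5116 -0.2108  0.0702] 0.3518
top hull along -16.6 0.3 perp -6.2 6.2 ax [-0.34 -0.94] pe [ 0.94 -0.34]
  r    [-8, -7, -6, -5, -4, -3, -2, -1, 0, 1, 2, 3, 4, 5, 6, 7, 8]
  perp at -2 [47, 43, 46, 56, 81, 102, 126, 154, 179, 185, 181, 183, 188, 204, 212, 216, 206, 198, 201, 210, 212, 202, 188, 166, 157, 147, 140, 131, 105, 72, 66, 68, 73]
  perp at -4 [89, 78, 75, 76, 92, 117, 137, 156, 169, 182, 187, 195, 201, 207, 208, 206, 206, 207, 207, 205, 201, 195, 185, 176, 166, 156, 138, 126, 98, 79, 62, 64, 76]
  perp at -6 [60, 70, 83, 98, 106, 114, 137, 156, 170, 181, 194, 202, 207, 207, 206, 210, 213, 215, 212, 208, 198, 193, 189, 180, 167, 149, 136, 104, 74, 46, 35, 24, 23]
  perp at -8 [55, 64, 75, 91, 107, 111, 123, 128, 137, 141, 149, 153, 145, 152, 166, 170, 174, 169, 143, 131, 137, 129, 111, 86, 63, 35, 34, 31, 28, 32, 34, 37, 43]
  along at -2 [145, 132, 169, 206, 207, 199, 199, 201, 201, 204, 205, 202, 188, 161, 112, 66, 43, 46,
[... 1178 characters left out ...]
206, 201, 204, 213, 219, 210, 197, 172, 154, 152, 160, 167, 169, 169]
  along at -2 [191, 189, 181, 158, 142, 165, 201, 207, 202, 203, 203, 204, 200, 199, 183, 140, 78, 54, 79, 110, 131, 154, 164, 169, 166, 166, 166, 166, 166, 165, 165, 165, 166]
  along at 0 [221, 230, 216, 200, 208, 225, 231, 234, 234, 233, 233, 232, 234, 223, 211, 179, 121, 80, 88, 120, 148, 165, 171, 167, 166, 166, 166, 166, 166, 167, 166, 166, 165]
  along at 2 [201, 214, 209, 192, 198, 224, 242, 240, 238, 238, 239, 240, 239, 240, 224, 185, 150, 150, 161, 165, 166, 166, 166, 166, 166, 166, 166, 165, 165, 165, 165, 164, 163]
dp [-0.2  1.  25.3] rot [-0.0006  0.0004 -0.0001] t 11.95 q [-0.59  0.69  1.74 -0.    0.71 -2.52]
```

```bash
python3 -m jog '{"dp":[[0,0.7,5],[0,0.7,10],[0,0.7,15],[0,0.7,20],[0,0.7,25],[0,0.7,25]],"delta_rot":[[0,0,0],[0,0,0],[0,0,0],[0,0,0],[0,0,0],[0,0,0]],"gripper":[-1,-1,-1,-1,-1,-1]}' 30; python3 -c "
from fit import *
go(.5115,-.2098,.035,.352)"
```

```text
time: 12.55
position: [0.5107, -0.2097, 0.044]
tool_rot: [-0.175, 0.985, 0.001, -0.001]
ft_force: [-1.1, -0.4, -0.7]
grip_width: 0.0258
grip_force: 30.0
dp [-0.7 -0.4  9. ] rot [ 0.0014 -0.0011 -0.0001] t 12.55 q [-0.59  0.73  1.75 -0.    0.66 -2.51]
```

```bash
python3 -m jog '{"dp":[[0,0,3],[0,0,6],[0,0,8.5],[0,0,9.5],[0,0,9.5]],"delta_rot":[[0,0,0],[0,0,0],[0,0,0],[0,0,0],[0,0,0]],"gripper":[-1,-1,-1,-1,-1]}' 30; python3 -m jog '{"dp":[[0,0,0.6],[0,0,1.2],[0,0,1.2]],"delta_rot":[[0,0,0],[0,0,0],[0,0,0]],"gripper":[-1,-1,-1]}' 30
```

```text
time: 13.05
position: [0.5111, -0.2099, 0.0353]
tool_rot: [-0.175, 0.985, 0.0, -0.0]
ft_force: [-0.2, -0.1, -0.8]
grip_width: 0.0261
grip_force: 30.0
time: 13.35
position: [0.5112, -0.2099, 0.0343]
tool_rot: [-0.175, 0.985, -0.0, 0.0]
ft_force: [-0.2, 0.1, -0.8]
grip_width: 0.026
grip_force: 30.0
```

```bash
python3 -m jog '{"dp":[[0,0,0.6],[0,0,1.2],[0,0,1.2]],"delta_rot":[[0,0,0],[0,0,0],[0,0,0]],"gripper":[-1,-1,-1]}' 30; python3 -m jog '{"dp":[[0,0,0.4],[0,0,0.8],[0,0,0.8]],"delta_rot":[[0,0,0],[0,0,0],[0,0,0]],"gripper":[-1,-1,-1]}' 30
```

```text
time: 13.65
position: [0.5112, -0.2099, 0.033]
tool_rot: [-0.175, 0.985, 0.0, -0.0]
ft_force: [-0.1, -0.2, -2.0]
grip_width: 0.0259
grip_force: 30.0
time: 13.95
position: [0.5112, -0.21, 0.0323]
tool_rot: [-0.175, 0.985, -0.0, 0.0]
ft_force: [-0.3, 0.1, -0.5]
grip_width: 0.0257
grip_force: 30.0
```

```bash
python3 -m jog '{"dp":[[0,0,0.3],[0,0,0.6],[0,0,0.6]],"delta_rot":[[0,0,0],[0,0,0],[0,0,0]],"gripper":[-1,-1,-1]}' 30
```

```text
time: 14.25
position: [0.5112, -0.2099, 0.0323]
tool_rot: [-0.175, 0.985, -0.0, 0.0]
ft_force: [-1.1, -0.1, 4.2]
grip_width: 0.0261
grip_force: 30.0
```

It touches down at the expected floor height. I'll release and rise.

```bash
python3 -m jog '{"dp":[[0,0,0],[0,0,0],[0,0,0],[0,0,0],[0,0,0],[0,0,-15],[0,0,-50],[0,0,-90],[0,0,-130],[0,0,-160],[0,0,-160]],"delta_rot":[[0,0,0],[0,0,0],[0,0,0],[0,0,0],[0,0,0],[0,0,0],[0,0,0],[0,0,0],[0,0,0],[0,0,0],[0,0,0]],"gripper":[-0.3,-0.1,0.2,0.4,0.4,0.4,0.4,0.4,0.4,0.4,0.4]}' 30
python3 -m jog '{"dp":[[0,50,0],[0,100,0],[0,150,0],[0,200,0],[0,250,0],[0,280,0],[0,280,0],[0,280,0]],"delta_rot":[[0,0,0],[0,0,0],[0,0,0],[0,0,0],[0,0,0],[0,0,0],[0,0,0],[0,0,0]],"gripper":[0.4,0.4,0.4,0.4,0.4,0.4,0.4,0.4]}' 30
python3 - <<'E'
from h import *
cr=np.array([.5088,-.21090,.3516]);cs=[]
for n in ("side","top"):
    im=robot.camera(n)[:,:,::-1].copy()
    u,v=proj(n,[[cr[0],cr[1],.03]])[0].astype(int)
    cs.append(draw(n,im,(u-45,v-50,90,110) if n=="side" else (u-40,v-50,80,110),4.0 and 4,[(cr,.010,ME,(0,0,255))] if 0 else []))
    cs[-1]=cs[-1]
cv2.imwrite("pics/c5.png",np.hstack(cs))
E
```

```text
time: 15.35
position: [0.5137, -0.2115, 0.1962]
tool_rot: [-0.175, 0.985, -0.003, 0.004]
ft_force: [-0.1, -0.6, -0.6]
grip_width: 0.0611
grip_force: 0.0
time: 16.15
position: [0.4144, 0.0533, 0.1912]
tool_rot: [-0.176, 0.984, -0.0, -0.0]
ft_force: [0.8, -0.1, -0.1]
grip_width: 0.0612
grip_force: 0.0
```

View pics/c5.png

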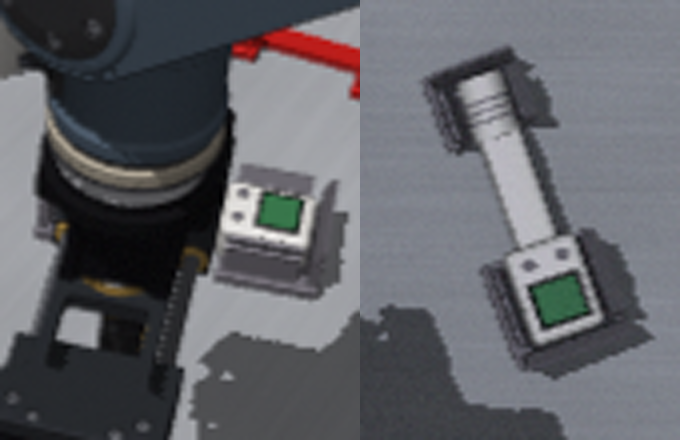

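The top view shows the head between the cheeks (crop (558,295)), the cap in the yoke (485,100), display up, with a gap at both end stops. The contact height matched the floor, so it's fully home.

```bash
python3 -c "
from rig import robot
print(robot.hand_in())"
```

```text
the job is handed in; nothing more can be done
None
```

The pH meter was laid on the bench, regripped by its waist and lowered into the grey cradle display up; it looks fully seated at both ends in the last top view, and I handed the job in at about 16 s (no verdict came back).

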